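Blow off the bobbin case and lift it with the tongs

TASK

Blow the lint off the bobbin case on the post: squeeze the red trigger of the clamped air gun fully home for a moment, then let it spring back. Then take the long spring tongs, close their jaws on the bobbin case, lift it off the post and finish holding it still in the tongs, about 10 cm above the post and clear of the stand. Only the tongs may touch the case, not the fingers, and leave the other things on the bench where they are.

Things in the scene. Friction and masses are not known exactly. Their poses are not given: they have to be found in the camera images.
- stand: Fixed blow-off stand: dark steel plate 8 mm thick (x -45 to 60, y -255 to 45 mm) with a black post and, in a grey bracket, a blue air gun on its side. Origin on the post's axis at the table top. Nozzle and barrel lie along the stand's y, 55 mm above the table, from y = -55 mm (nozzle tip, pointing +y at the post) to -239 mm. Nothing on it is higher than 78 mm.
- gun_grip (a point): Middle of the gun's grip, 30 mm wide in the stand's y, 26 mm high, 55 mm above the table. It sticks out of the barrel along the stand's -x, from x = 0 to -125 mm at y = -205 mm, with a coupling and air hose to -200 mm. The red trigger runs along it on its +y side. Above and below grip and trigger is free space. Axes as the stand.
- post_seat (a point): Centre of the post's shoulder (24 mm across, 48 mm above the table) on which the bobbin case sits; axes as the stand. A stud 13 mm across and 6.5 mm tall stands on it inside the case. Below the shoulder the post is 16 mm thick, its foot 44 mm.
- nozzle_tip (a point): Tip of the steel air nozzle, 9 mm thick, 55 mm from the axis of the post on the stand's -y side.
- squeeze_point (a point): Where to squeeze the gun: midway between the back of the grip (fixed, 21.5 mm to -y) and the front of the trigger when fully home (21.5 mm to +y), along the stand's y. At rest the trigger's front is 34.5 mm to +y. 74 mm from the barrel's axis along the grip, 55 mm above the table; axes as the stand.
- trigger_pad (a point): The front face of the red trigger at the place to squeeze, 60 mm from its hinge; the trigger is 84 mm long, 8 mm thick, 16 mm high. It moves 13 mm here toward the grip (the stand's -y).
- trigger (a joint): Angle of the trigger, rad: 0 at rest, 0.22 fully home against its stop. Sprung: squeezing at trigger_pad takes 4 N to start and 12 N to be fully home; it springs back by itself.
- case: Steel bobbin case, a round cup 28 mm across and 15 mm tall, about 45 g, sitting mouth down on the post, a small latch on top (2 mm high); origin at the centre of its lower rim, z up. Loose; it lifts straight up off the stud (6.5 mm).
- tongs: Long steel spring tongs lying flat, 220 mm long, 16 mm high, about 100 g. Origin midway between the arms at the balance point, on the underside, 100 mm from the hinge: the place to grip. x from the hinge to the jaws, z up, arms spread along y. At rest the arms' outer faces are 56 mm apart at the origin and the jaws have 61 mm between them.
- tongs_jaws (a point): Midpoint between the jaws, 82 mm ahead of the tongs' origin along their x, at half height (8 mm above the underside). The jaws are the flat black rubber ends of the arms, 30 mm long (67 to 97 mm ahead of the origin), 16 mm high. Squeezed at the origin to 46 mm over the arms the jaws are 44 mm apart; at 38 mm, 28 mm apart.
- tongs_left: Sprung arm on the tongs' +y side with its jaw: a strip 3 mm thick, 16 mm high. Origin on the hinge, at the underside; x along its straight part: 0.067 rad outward at rest, 0.023 rad inward when the jaws are 28 mm apart. Pressing it in at the tongs' origin takes 1.2 N per mm (11 N for jaws 28 mm apart); it springs back when let go.
- tongs_right: Sprung arm on the tongs' -y side with its jaw; the mirror image of tongs_left.
- cone_blue: Standing cone of blue thread on a yellow core, 60 mm across the base, 130 mm tall; origin under its base. Leave alone.
- cone_copper: Standing cone of copper-brown thread on a yellow core, 60 mm across the base, 130 mm tall; origin under its base. Leave alone.
- cone_black: Standing cone of black thread on a yellow core, 60 mm across the base, 130 mm tall; origin under its base. Leave alone.
- oiler: Small clear oil bottle with a red cap, 40 mm across, 105 mm tall; origin under its base. Leave alone.
- snips: Thread snips lying flat, orange handles to their -x and steel blades to +x, 115 mm long, 32 mm wide, 10 mm high; origin mid-way, at the underside. Leave alone.
- pin_dish: Round green dish of pins, 100 mm across, 18 mm high; origin under its centre. Leave alone.
- bobbin_box: Grey six-pocket box with wound bobbins, 100 x 140 mm, 24 mm high; origin under its centre. Leave alone.

How it is judged:
By the outcome, as a careful person would: the job done as asked, in the order asked, and still so for the second after the job is handed in, while the arm keeps its last pose, push and grip.
It also fails if it takes over 58 s, if anything falls off the work surface, if the arm or the gripper's body presses on something with over 40 N, if the wrist force passes 120 N, or if a joint passes its speed limit or range.

ROBOT

A 7-joint arm with a two-finger parallel gripper is mounted at the origin on the work surface. World frame = base frame: x ahead of the robot, y to its left, z up, the work surface at z = 0. Lengths are in mm, angles in rad, forces in N, time in s.
With the tool pointing down it reaches from about 425 to 875 mm from the base axis. Payload 4.7 kg.
Tool frame: the origin (TCP) lies at the very end of the fingers, on their centre line; the grasp point (between the pads) lies 19 mm behind it; x points along the fingers, z is the direction in which the jaws open and shut, and the axes are right-handed (so a half turn about x gives the same grasp; the last joint's range is limited). The gripper opens to 85 mm and grips with 20 to 120 N. Pads are 22 mm wide; open, the fingers measure 114 mm over their backs; the gripper's body (76 mm by 85 mm) begins 54 mm behind the grasp point. The pads swing forward as they close: fully open they stand 13 mm farther back than shut.
Start: joints at [-1.201, 0.321, -0.07, 1.45, 0.023, 1.371, -0.057], TCP at [226.449, 609.299, 231.349] pointing down, gripper open.
Joint ranges: [-2.86, 2.86], [-0.3, 2.09], [-1.38, 1.24], [0.06, 2.45], [-1.56, 4.7], [0.09, 2.05], [-2.69, 2.69]. Speed limits (rad/s): [2.57, 2.57, 3.14, 3.14, 3.14, 3.14, 3.14].

INTERFACE

Orientations are given as a unit quaternion [x, y, z, w].
In Python, from station import bot gives the robot as it stands. The module is installed in compiled form; this text tells all that it offers.
- The arm moves only by the tool carry_out, never from a script. Its argument "steps" is a list of rows, each a list of 2 entries, a list of its own where there are three numbers: the shift along the tool's x, y, z in mm, then the turn about the tool's x in units of 10 degrees (1.0 is 10 degrees). In form: [[[dx, dy, dz], twist], ...]. A call has 1 to 10 rows; each row shifts and turns the commanded pose from where the row before left it, along the tool's axes as they then stand; what a row does not reach is not made up. A row lasts 1/8 s, in which the tool goes at most 62.5 mm and 10.7 degrees, less where a joint would pass 70% of its speed; a pose out of reach is approached as far as the arm can. A call with a gripper value outside its range is refused whole. "grip" is the finger opening in mm, from 0 to 85.4, set as the call begins (left out, the last holds). The fingers move at their own pace and stop on an object; "force" is the grip in N (left out, the last holds). Time passes only in rows, so rows that do not move let the fingers close. It gives the time, the measured TCP pose, the force and the opening at its end, in the units of the state.
- bot.get_state(): the state, without advancing time (a new reading comes with each control period).
- bot.capture(name): name is "side" or "top"; returns a dict with "pixels" (420x560x3 uint8, red, green, blue), "depth" (420x560 float32, mm along the optical axis (not along the pixel's ray), 0 where there is no reading), "mtx" (3x3 intrinsics, pixels), "R" (3x3) and "t" (3): a world point X has camera coordinates R X + t. Camera axes: x right, y down, z forward; pixel columns grow to the right and rows downward; lengths in mm; the calibration is good to about 2 mm. A picture is of the moment at which its call begins.
- bot.hand_in(): hands the job in, once; it reports no verdict.
The state is a dict: "t": time; "joints": joint angles; "joint_velocities": joint speeds; "joint_torque": joint torques, N m; "eef_pos": TCP position; "tool_rot": TCP orientation; "contact_force": force on the tool from outside, world axes, zero at the start; "torque": the same for the moment, N m; "finger_gap": finger opening in mm.
Only numpy, scipy, OpenCV 4.12 (cv2) and the standard library are available. Lean on these libraries where they do the work, as an engineer would, in place of code of your own. Each camera call takes 0.05 s, during which the arm holds its last target.

## Working session

There is one attempt and no reset: what is moved stays moved. The work goes in short steps, Python scripts to look and compute and a tool call to move; the robot and the scene stay as the last step left them, time stands still between calls to the robot, and variables do not carry over. Pictures are saved under pics/ and viewed, and the job is handed in when it is done.

Besides the shell and the picture viewer there is one more tool, called after "Request:" as a command line: name --argument value ..., lists and objects as JSON in quotes. carry_out: Moves the arm, as the interface text tells. Its arguments: {"type":"object","properties":{"steps":{"type":"array"},"grip":{"type":"number"},"force":{"type":"number"}},"required":["steps"]}

```bash
mkdir -p pics
python3 - <<'E'
from station import bot
import cv2,numpy as np
s=bot.get_state();print(s)
for n in("side","top"):
    c=bot.capture(n);cv2.imwrite(f"pics/{n}0.png",c["pixels"][:,:,::-1]);np.savez(f"{n}0.npz",**c);print(n,c["mtx"].tolist(),c["R"].round(3).tolist(),c["t"])
E
```

```text
{'t': 0.0, 'joints': array([-1.20091372,  0.32180917, -0.07005362,  1.45168414,  0.02261684,
        1.37081748, -0.05688896]), 'joint_velocities': array([-2.00465243e-03,  1.58802601e-04, -9.62923384e-04,  6.91884355e-05,
        1.99293031e-03,  1.31014095e-03,  1.39448573e-03]), 'joint_torque': array([ 4.21236882e-04, -4.93584716e+01, -3.82079249e-01, -3.14332080e+01,
        1.32110057e-02,  1.14139204e-02, -8.28839291e-06]), 'eef_pos': array([226.28996599, 608.75278024, 230.22767153]), 'tool_rot': array([-0.40406241,  0.58111741,  0.40321077,  0.58004931]), 'contact_force': array([-0.35940522, -0.37014344,  0.27645155]), 'torque': array([-0.01097109,  0.01600234,  0.01460329]), 'finger_gap': 85.14925507731705}
side [[410.46110366161656, 0.0, 288.58669600274516], [0.0, 410.46110366161656, 207.88524970623646], [0.0, 0.0, 1.0]] [[-0.995, -0.097, -0.012], [-0.064, 0.739, -0.671], [0.074, -0.667, -0.742]] [ 559.57724812   65.43233234 1149.65190336]
top [[396.4994324917262, 0.0, 280.851693159547], [0.0, 396.4994324917262, 208.68605807535425], [0.0, 0.0, 1.0]] [[-0.002, -1.0, -0.016], [-0.986, 0.004, -0.166], [0.166, 0.016, -0.986]] [  23.12815838  569.19066393 1187.82756903]
```

View pics/side0.png

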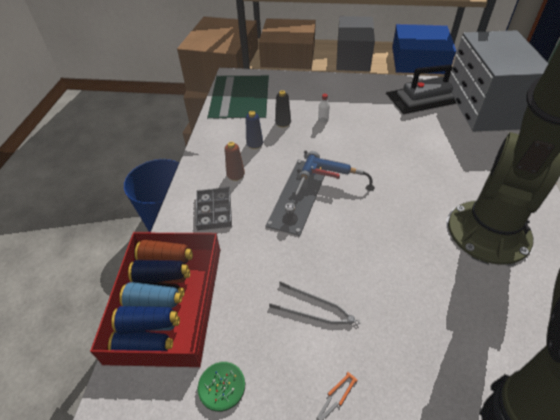

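View pics/top0.png

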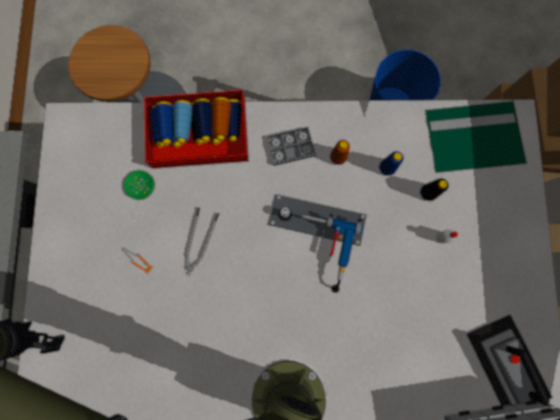

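The side picture shows the stand at about (300,195) and the tongs at (315,305). In the top picture, the post and case are at (285,212), the grip and trigger at (340,240), and the tongs run from the hinge at (188,270) to the jaws at (197,208) and (217,213). I'll zoom in next.

```bash
cat > h.py <<'E'
import numpy as np,cv2
def ray(c,u,v,z):
    R,t,K=c["R"],c["t"],c["mtx"]
    d=R.T@np.linalg.solve(K,[u,v,1.]);o=-R.T@t
    return o+d*(z-o[2])/d[2]
def pt(c,u,v):
    R,t,K=c["R"],c["t"],c["mtx"];d=c["depth"][int(round(v)),int(round(u))]
    return R.T@(d*np.linalg.solve(K,[u,v,1.])-t)
def proj(c,X):
    p=c["mtx"]@(c["R"]@np.asarray(X,float)+c["t"]);return p[:2]/p[2]
def cloud(c):
    v,u=np.indices(c["depth"].shape);d=c["depth"]
    P=np.stack([u,v,np.ones_like(u)],-1)@np.linalg.inv(c["mtx"]).T*d[...,None]
    return (P-c["t"])@c["R"]
E
python3 - <<'E'
import cv2,numpy as np
t=cv2.imread("pics/top0.png")
cv2.imwrite("pics/tz1.png",cv2.resize(t[180:300,255:375],None,fx=5,fy=5,interpolation=cv2.INTER_CUBIC))
cv2.imwrite("pics/tz2.png",cv2.resize(t[195:285,160:250],None,fx=6,fy=6,interpolation=cv2.INTER_CUBIC))
s=cv2.imread("pics/side0.png")
cv2.imwrite("pics/sz1.png",cv2.resize(s[145:245,260:385],None,fx=6,fy=6,interpolation=cv2.INTER_CUBIC))
E
```

```text
(no output)
```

View pics/tz1.png

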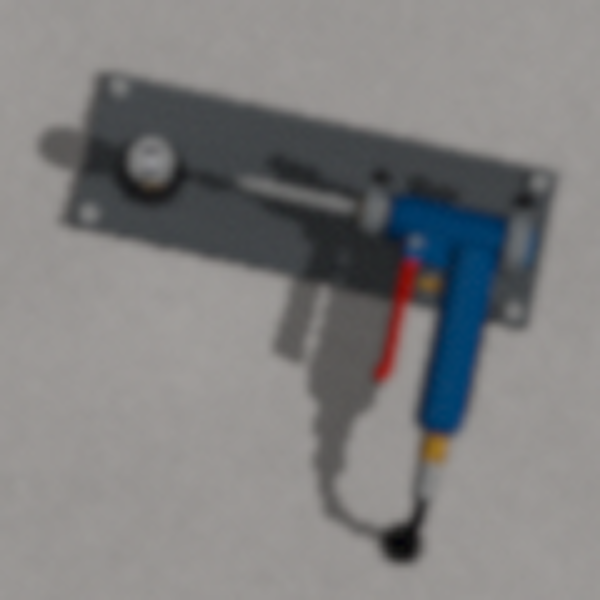

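View pics/tz2.png

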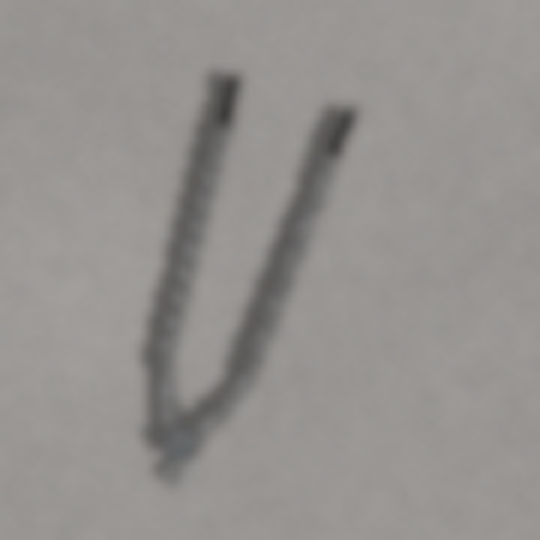

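View pics/sz1.png

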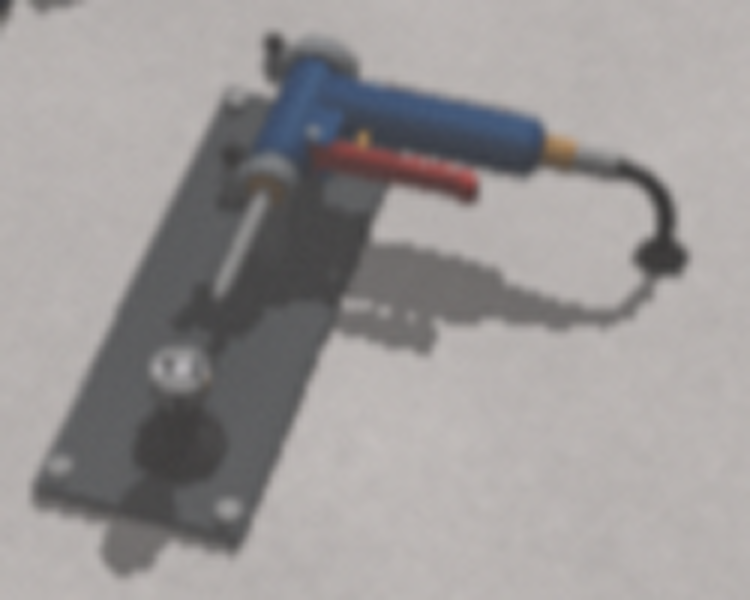

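Run:
```python
from h import *
T=dict(np.load("top0.npz"));S=dict(np.load("side0.npz"))
def z(p,f,o):return (np.array(p)+.5)/f-.5+np.array(o)
def fit(L,W):
    L=np.array(L,float);W=np.array(W)[:,:2];a=L-L.mean(0);b=W-W.mean(0)
    th=np.arctan2((a[:,0]*b[:,1]-a[:,1]*b[:,0]).sum(),(a*b).sum());c,s=np.cos(th),np.sin(th);R=np.array([[c,-s],[s,c]])
    t=W.mean(0)-R@L.mean(0);return th,t,(W-(L@R.T+t)),R
L=[(60,45),(60,-255),(-45,-255),(-45,45)]
W=[ray(T,*z(p,5,(255,180)),8) for p in[(100,70),(558,172),(525,327),(62,224)]]
th,t,r,R=fit(L,W);print("stand top",th,t,r.round(1).tolist())
Ws=[ray(S,*z(p,6,(260,145)),8) for p in[(36,490),(225,88),(240,540)]]
th2,t2,r2,_=fit([L[0],L[1],L[3]],Ws);print("stand side",th2,t2,r2.round(1).tolist())
print("case",ray(T,*z((152,157),5,(255,180)),64),ray(S,*z((180,368),6,(260,145)),64))
C=cloud(T);m=(C[...,2]>40)&(C[...,2]<85)
v,u=np.nonzero(m);sel=(u>255)&(u<375)&(v>180)&(v<300)
P=C[v[sel],u[sel]];Q=(P[:,:2]-t)@R
k=np.hypot(*Q.T)<22;print("case cloud",k.sum(),Q[k].mean(0),P[k][:,2].min(),P[k][:,2].max(), (Q[k].min(0)+Q[k].max(0))/2)
# red trigger / blue grip in stand frame
hsv=cv2.cvtColor(T["pixels"],cv2.COLOR_RGB2HSV)
for nm,lo,hi in(("blue",(100,120,50),(125,255,255)),):
    mk=cv2.inRange(hsv,lo,hi)>0
    v,u=np.nonzero(mk);s=(u>255)&(u<375)&(v>225)&(v<300)
    Qs=np.array([(ray(T,a,b,65)[:2]-t)@R for a,b in zip(u[s],v[s])]);k=(Qs[:,0]<-40)&(Qs[:,0]>-125)
    print(nm,k.sum(),Qs[k].mean(0),Qs[k].min(0),Qs[k].max(0))
mk=(cv2.inRange(hsv,(0,120,80),(8,255,255))|cv2.inRange(hsv,(172,120,80),(180,255,255)))>0
v,u=np.nonzero(mk);s=(u>320)&(u<345)&(v>225)&(v<262)
Qs=np.array([(ray(T,a,b,63)[:2]-t)@R for a,b in zip(u[s],v[s])]);print("red",Qs.mean(0),Qs.min(0),Qs.max(0))
# tongs
for nm,c,ps in(("top",T,[(225,75),(340,108),(160,470)]),):
    print([ray(c,*z(p,6,(160,195)),16).round(1).tolist() for p in ps])
for cc,n,box in((T,"top",(160,250,195,285)),(S,"side",(260,370,270,335))):
    C=cloud(cc);v,u=np.nonzero((C[...,2]>8)&(C[...,2]<24));s=(u>box[0])&(u<box[1])&(v>box[2])&(v<box[3])
    P=C[v[s],u[s]];print(n,len(P),P.min(0),P.max(0));np.save(f"tong_{n}.npy",P)
    m,V=P[:,:2].mean(0),np.linalg.eigh(np.cov(P[:,:2].T))[1][:,1];print(m,V)
```

```text
stand top -0.22727661142309247 [558.06967689  11.80937285] [[-1.1, 0.1], [-1.5, -0.8], [1.8, -0.0], [0.8, 0.7]]
stand side -0.22476261806941011 [556.91117148  11.57565266] [[-2.0, 0.7], [-0.1, 0.5], [2.1, -1.2]]
case [559.2610911    8.46994994  64.        ] [557.70379575  10.22824475  64.        ]
case cloud 68 [-0.25378224 -1.47650352] 57.63653141250512 69.87317376551029 [ 0.5939866  -0.97533844]
blue 222 [ -79.0641473 -207.0127669] [-121.48519591 -221.44921174] [ -40.03524314 -193.20844318]
red [ -59.56771589 -169.43610667] [ -98.85165094 -176.26298959] [ -26.69494443 -163.71363471]
[[581.0, 291.0, 16.0], [562.8, 228.8, 16.0], [372.4, 317.9, 16.0]]
top 215 [337.9682924  131.14311562   8.04020904] [581.22451357 318.98141581  22.00210876]
[466.13439472 284.22662661] [-0.963477    0.26779109]
side 493 [363.79819964 223.7669487    8.03283375] [581.89288848 320.38299517  20.54212825]
[467.96040118 286.23816959] [-0.96378189  0.26669172]
```

Run:
```python
from h import *
from scipy.spatial.transform import Rotation as Ro
from station import bot
st=bot.get_state();M=Ro.from_quat(st["tool_rot"]).as_matrix();print("tool axes cols\n",M.round(4))
for n in("top","side"):
    P=np.load(f"tong_{n}.npy");P=P[(P[:,0]>355)&(P[:,1]>215)&(P[:,2]>9)]
    ax=np.array([.9615,-.275])
    for it in range(5):
        nn=np.array([-ax[1],ax[0]]);s=P[:,:2]@ax;w=P[:,:2]@nn
        S=np.arange(s.max()-170,s.max()-5,15);mid=[];wd=[]
        for a in S:
            k=(s>=a)&(s<a+15);q=w[k];mid.append((q.max()+q.min())/2);wd.append(q.max()-q.min())
        p=np.polyfit(S+7.5,mid,1);ax=ax+p[0]*nn;ax/=np.linalg.norm(ax)
    nn=np.array([-ax[1],ax[0]]);s=P[:,:2]@ax
    print(n,"angle",np.arctan2(ax[1],ax[0]),"len",s.max()-s.min(),"origin",ax*(s.max()-97)+nn*np.mean(mid),"from hinge end",ax*(s.min()+123)+nn*np.mean(mid),np.round(wd,0),np.round(mid,1))
th=-0.226;R=np.array([[np.cos(th),-np.sin(th)],[np.sin(th),np.cos(th)]]);o=np.array([557.5,10.5])
print("squeeze",R@[-74,-198.5]+o,"jaw axis",R[:,1])
```

```text
tool axes cols
 [[-5.000e-04 -9.374e-01  3.483e-01]
 [-1.600e-03  3.483e-01  9.374e-01]
 [-1.000e+00 -1.000e-04 -1.700e-03]]
top angle -0.28242167753547603 len 212.9483664174477 origin [478.44927079 281.8861607 ] from hinge end [485.22154246 279.92099593] [42. 49. 51. 52. 56. 58. 60. 75. 65. 65. 66.] [403.6 404.5 404.3 404.4 405.  404.4 404.9 397.5 405.8 405.1 405. ]
side angle -0.27722953373109277 len 217.57078432746982 origin [480.01101117 281.53429946] from hinge end [482.34747303 280.86944252] [46. 49. 52. 54. 56. 58. 61. 63. 64. 65. 69.] [402.8 401.5 402.  402.5 402.2 402.5 401.5 402.1 402.1 402.2 402.4]
squeeze [ 440.90169467 -166.3702496 ] jaw axis [0.22408104 0.97457051]
```

Request:
carry_out --steps '[[[0,-30,-20],-0.75],[[0,-50,-30],0],[[0,-50,-30],0],[[0,-50,-30],0],[[0,-50,-30],0],[[0,-50,-30],0],[[0,-50,-40],0],[[0,-40,-50],0],[[0,0,-55],0],[[0,0,-55],0]]' --grip 75

```text
t: 1.35
eef_pos: [499.1, 163.4, 230.6]
tool_rot: [-0.44, 0.554, 0.44, 0.553]
contact_force: [0.1, -0.9, -0.6]
finger_gap: 75.0
```

Request:
carry_out --steps '[[[0,0,-55],0],[[0,0,-55],0],[[0,0,-55],0],[[0,0,-55],0],[[20,0,-50],0],[[20,0,-40],0],[[20,0,-20],0],[[0,0,0],0],[[0,0,0],0]]'

```text
t: 2.48
eef_pos: [426.4, -155.0, 171.8]
tool_rot: [-0.441, 0.552, 0.441, 0.553]
contact_force: [0.2, 0.4, -0.4]
finger_gap: 74.8
```

```bash
cat > st.py <<'E'
from h import *
from scipy.spatial.transform import Rotation as Ro
from station import bot
def delta(target,yaw):
    s=bot.get_state();M=Ro.from_quat(s["tool_rot"]).as_matrix()
    cur=np.arctan2(-M[0,2],M[1,2]);tw=-np.degrees(yaw-cur)/10
    c,n=np.cos(yaw),np.sin(yaw);Mt=np.array([[0,-c,-n],[0,-n,c],[-1,0,0]])
    print("t",s["t"],"pos",s["eef_pos"].round(1),"yaw",cur.round(4),"tilt",M[:,0].round(3),"F",s["contact_force"].round(1),"gap",round(s["finger_gap"],1))
    print("twist",tw.round(3),"delta after twist (tool)",(Mt.T@(np.array(target)-s["eef_pos"])).round(1))
E
python3 -c "
from st import *
delta([440.9,-166.4,36],-0.226)"
```

```text
t 2.475 pos [ 426.4 -155.   171.8] yaw -0.2236 tilt [ 0.001  0.    -1.   ] F [ 0.2  0.4 -0.4] gap 74.8
twist 0.014 delta after twist (tool) [135.8 -16.7  -7.9]
```

Request:
carry_out --steps '[[[20,-17,-8],0],[[30,0,0],0],[[30,0,0],0],[[20,0,0],0],[[0,0,0],0]]'

```text
t: 3.1
eef_pos: [440.4, -166.1, 70.7]
tool_rot: [-0.441, 0.553, 0.442, 0.552]
contact_force: [-0.3, 0.7, 0.6]
finger_gap: 74.7
```

```bash
python3 -c "
from st import *
delta([440.9,-166.4,36],-0.226)
for n in('side','top'):
    c=bot.capture(n);u=proj(c,bot.get_state()['eef_pos']).astype(int);x=max(u[0]-50,0);y=max(u[1]-50,0)
    cv2.imwrite('pics/a_%s.png'%n,cv2.resize(np.ascontiguousarray(c['pixels'][y:y+100,x:x+110,::-1]),None,fx=5,fy=5,interpolation=cv2.INTER_CUBIC))
"
```

```text
t 3.1 pos [ 440.4 -166.1   70.7] yaw -0.2224 tilt [-0.002  0.    -1.   ] F [-0.3  0.7  0.6] gap 74.7
twist 0.02 delta after twist (tool) [34.7 -0.5 -0.2]
```

View pics/a_side.png

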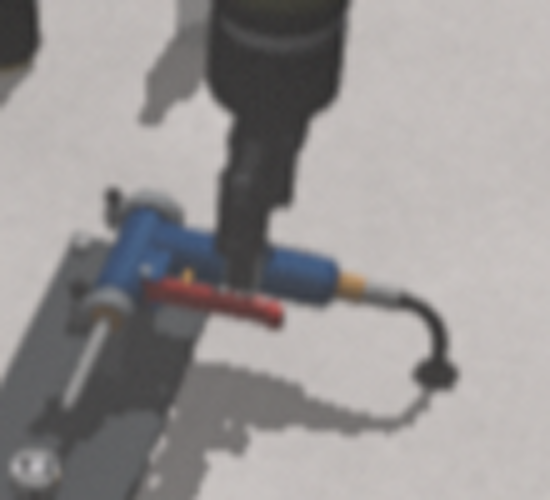

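View pics/a_top.png

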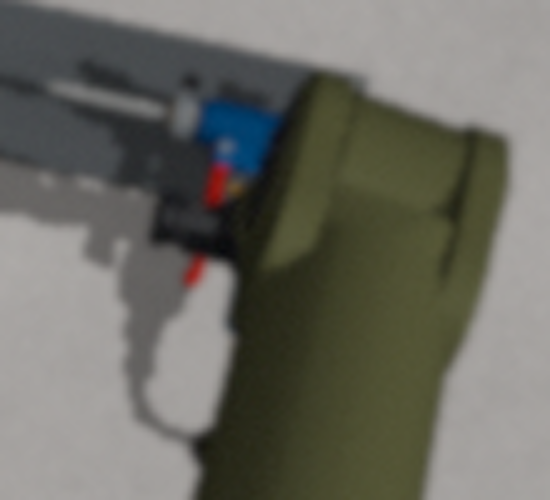

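In the side view the front finger is over the middle of the red trigger, at about (245,285). The top view agrees: it crosses the trigger at about (200,235). I'll go down now.

Request:
carry_out --steps '[[[15,0,0],0],[[15,0,0],0],[[5,0,0],0],[[0,0,0],0]]'

```text
t: 3.7
eef_pos: [440.1, -167.6, 35.7]
tool_rot: [-0.44, 0.553, 0.441, 0.553]
contact_force: [0.5, 1.4, 0.4]
finger_gap: 74.9
```

Request:
carry_out --steps '[[[0,0,0],0],[[0,0,0],0],[[0,0,0],0],[[0,0,0],0]]' --grip 50 --force 30

```text
t: 4.2
eef_pos: [442.0, -163.6, 37.3]
tool_rot: [-0.44, 0.551, 0.443, 0.554]
contact_force: [0.3, 9.2, 5.6]
finger_gap: 50.0
```

Request:
carry_out --steps '[[[0,0,0],0],[[0,0,0],0],[[0,0,0],0],[[0,0,0],0],[[0,0,0],0]]' --grip 38 --force 40

```text
t: 4.82
eef_pos: [441.6, -166.6, 38.2]
tool_rot: [-0.44, 0.552, 0.441, 0.554]
contact_force: [-4.5, 3.6, 14.8]
finger_gap: 43.4
```

```bash
python3 -c "
from st import *
delta([440.9,-166.4,36],-0.226)
for n in('side',):
    c=bot.capture(n);u=proj(c,bot.get_state()['eef_pos']).astype(int);x=max(u[0]-50,0);y=max(u[1]-50,0)
    cv2.imwrite('pics/b_%s.png'%n,cv2.resize(np.ascontiguousarray(c['pixels'][y:y+100,x:x+110,::-1]),None,fx=5,fy=5,interpolation=cv2.INTER_CUBIC))
"
```

```text
t 4.825 pos [ 441.6 -166.6   38.2] yaw -0.2246 tilt [ 0.001  0.003 -1.   ] F [-4.5  3.6 14.8] gap 43.4
twist 0.008 delta after twist (tool) [2.2 0.7 0. ]
```

View pics/b_side.png

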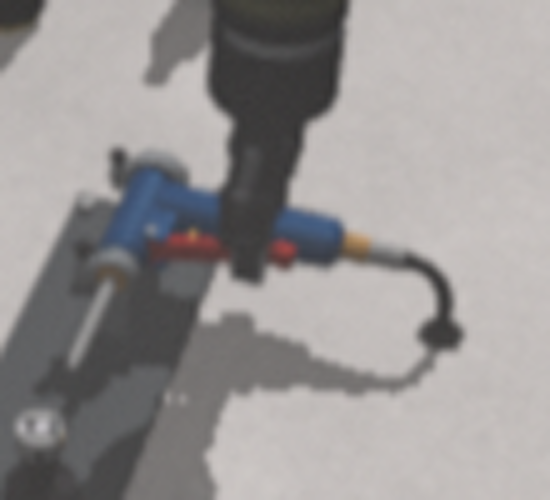

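The trigger is drawn up against the grip, at about (215,248). The gap is 43.4 mm, against about 43 for fully home. I'll squeeze slightly harder for a moment to confirm it is on the stop.

Request:
carry_out --steps '[[[0,0,0],0],[[0,0,0],0],[[0,0,0],0],[[0,0,0],0]]' --force 60

```text
t: 5.38
eef_pos: [441.5, -166.8, 38.4]
tool_rot: [-0.44, 0.552, 0.441, 0.554]
contact_force: [-5.8, 3.3, 15.6]
finger_gap: 42.2
```

Request:
carry_out --steps '[[[0,0,0],0],[[0,0,0],0],[[0,0,0],0],[[0,0,0],0],[[0,0,0],0]]' --grip 75

```text
t: 6.0
eef_pos: [440.6, -167.9, 36.4]
tool_rot: [-0.441, 0.553, 0.441, 0.553]
contact_force: [0.7, 0.3, 1.0]
finger_gap: 74.7
```

Request:
carry_out --steps '[[[-20,0,0],0],[[-40,0,0],0],[[-50,0,0],0],[[-40,0,0],0],[[0,0,50],0],[[0,0,50],0],[[0,0,50],0],[[0,0,0],0]]'

```text
t: 7.0
eef_pos: [474.4, -17.2, 186.1]
tool_rot: [-0.443, 0.551, 0.443, 0.551]
contact_force: [-0.0, 0.2, -0.4]
finger_gap: 75.2
```

```bash
python3 -c "
from st import *
delta([480,282.5,60],-0.28)
for n in('side','top'):
    c=bot.capture(n)
    cv2.imwrite('pics/c_%s.png'%n,cv2.resize(np.ascontiguousarray(c['pixels'][140:300,220:400,::-1]),None,fx=3,fy=3,interpolation=cv2.INTER_CUBIC))
"
```

```text
t 7.0 pos [474.4 -17.2 186.1] yaw -0.2176 tilt [-0.     0.001 -1.   ] F [-0.   0.2 -0.4] gap 75.2
twist 0.357 delta after twist (tool) [126.1  77.5 289.6]
```

View pics/c_side.png

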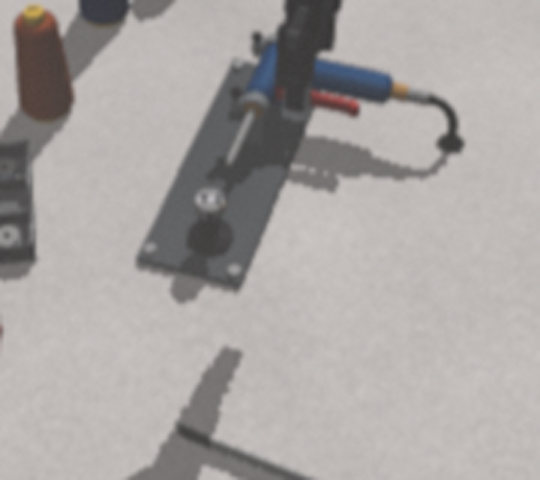

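The trigger, at (335,103), has sprung back out from the grip, and the case at (208,198) is undisturbed. Next are the tongs.

Request:
carry_out --steps '[[[0,10,40],0.36],[[0,15,50],0],[[0,15,55],0],[[0,15,55],0],[[20,12,50],0],[[40,10,40],0],[[40,0,0],0],[[20,0,0],0],[[0,0,0],0],[[0,0,0],0]]' --grip 78

```text
t: 8.35
eef_pos: [481.2, 277.9, 67.5]
tool_rot: [-0.423, 0.566, 0.422, 0.568]
contact_force: [-1.1, 0.6, 0.6]
finger_gap: 78.3
```

```bash
python3 -c "
from st import *
delta([480,282.5,4],-0.28)
for n in('side','top'):
    c=bot.capture(n);u=proj(c,[490,280,20]).astype(int);x=max(u[0]-60,0);y=max(u[1]-60,0)
    cv2.imwrite('pics/d_%s.png'%n,cv2.resize(np.ascontiguousarray(c['pixels'][y:y+120,x:x+120,::-1]),None,fx=4,fy=4,interpolation=cv2.INTER_CUBIC))
"
```

```text
t 8.35 pos [481.2 277.9  67.5] yaw -0.2896 tilt [ 0.002  0.001 -1.   ] F [-1.1  0.6  0.6] gap 78.3
twist -0.055 delta after twist (tool) [63.5  2.5  4.1]
```

View pics/d_side.png

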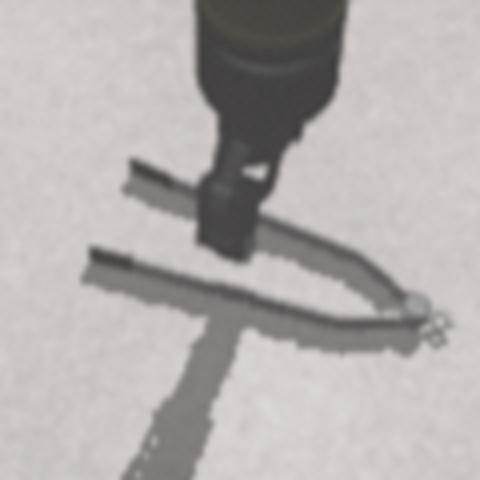

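View pics/d_top.png

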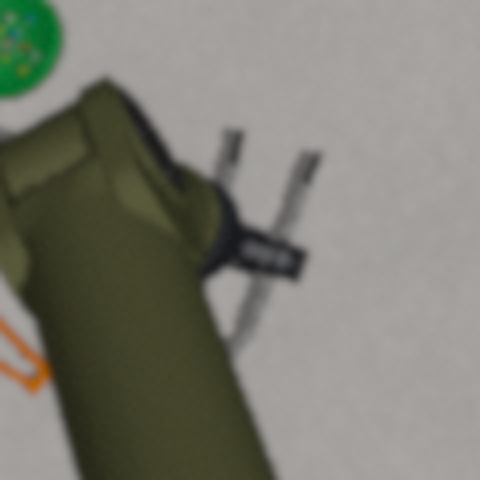

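The hand is above the tongs, with the hinge at (415,305) in the side view and the jaws at (100,255) and (150,170). I'll correct the offset and descend.

Request:
carry_out --steps '[[[0,2.5,4],-0.06],[[20,0,0],0],[[20,0,0],0],[[10,0,0],0],[[0,0,0],0],[[0,0,0],0]]' --grip 80

```text
t: 9.2
eef_pos: [479.3, 283.6, 17.2]
tool_rot: [-0.426, 0.564, 0.426, 0.565]
contact_force: [0.0, -0.6, -0.3]
finger_gap: 80.1
```

```bash
python3 -c "
from st import *
delta([480,282.5,4],-0.28)
for n in('side',):
    c=bot.capture(n);u=proj(c,[490,280,20]).astype(int);x=max(u[0]-60,0);y=max(u[1]-60,0)
    cv2.imwrite('pics/e_%s.png'%n,cv2.resize(np.ascontiguousarray(c['pixels'][y:y+120,x:x+120,::-1]),None,fx=4,fy=4,interpolation=cv2.INTER_CUBIC))
"
```

```text
t 9.2 pos [479.3 283.6  17.2] yaw -0.2771 tilt [ 0.001  0.001 -1.   ] F [ 0.  -0.6 -0.3] gap 80.1
twist 0.017 delta after twist (tool) [13.2 -1.  -0.8]
```

View pics/e_side.png

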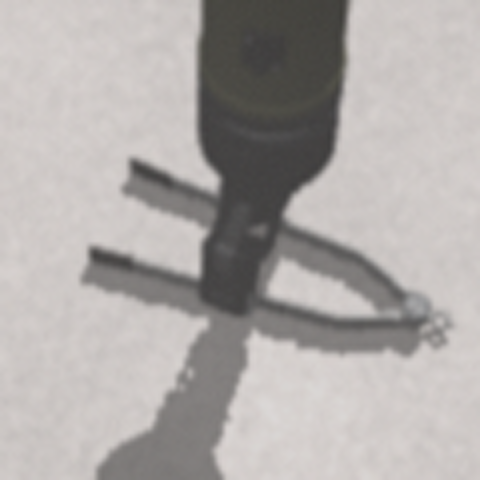

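The near finger, at (228,300), is outside the near arm. I'll finish the descent and close in stages.

Request:
carry_out --steps '[[[8,0,-1],0],[[5,0,0],0],[[0,0,0],0],[[0,0,0],0]]'

```text
t: 9.75
eef_pos: [478.4, 282.2, 3.3]
tool_rot: [-0.426, 0.564, 0.426, 0.564]
contact_force: [0.4, 0.0, 0.9]
finger_gap: 80.2
```

Request:
carry_out --steps '[[[0,0,0],0],[[0,0,0],0],[[0,0,0],0],[[0,0,0],0],[[0,0,0],0]]' --grip 47 --force 60

```text
t: 10.38
eef_pos: [479.4, 282.7, 4.5]
tool_rot: [-0.426, 0.563, 0.426, 0.565]
contact_force: [-1.2, -0.7, 6.6]
finger_gap: 46.9
```

```bash
python3 -c "
from st import *
delta([480,282.5,4],-0.28)
for n in('side','top'):
    c=bot.capture(n);u=proj(c,[490,280,20]).astype(int);x=max(u[0]-60,0);y=max(u[1]-60,0)
    cv2.imwrite('pics/f_%s.png'%n,cv2.resize(np.ascontiguousarray(c['pixels'][y:y+120,x:x+120,::-1]),None,fx=4,fy=4,interpolation=cv2.INTER_CUBIC))
"
```

```text
t 10.375 pos [479.4 282.7   4.5] yaw -0.2771 tilt [ 0.002  0.001 -1.   ] F [-1.2 -0.7  6.6] gap 46.9
twist 0.017 delta after twist (tool) [ 0.5 -0.7  0. ]
```

View pics/f_side.png

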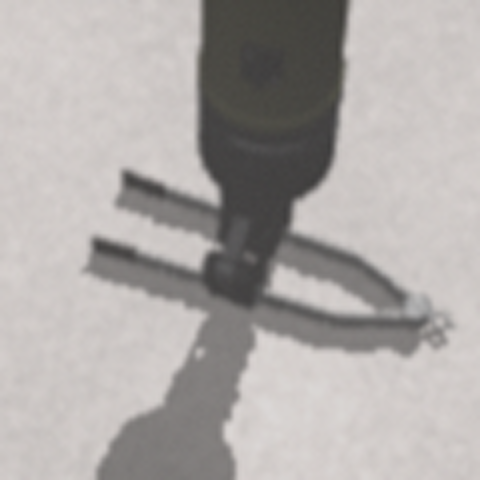

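The jaws have drawn together, now at (105,245) and (140,182). I'll lift.

Request:
carry_out --steps '[[[-5,0,0],0],[[-15,0,0],0],[[-25,0,0],0],[[-30,0,0],0],[[-30,0,0],0],[[-25,0,0],0],[[-10,0,0],0],[[0,0,0],0],[[0,0,0],0]]' --grip 46

```text
t: 11.6
eef_pos: [477.6, 281.7, 142.2]
tool_rot: [-0.426, 0.565, 0.426, 0.564]
contact_force: [0.6, 0.0, -0.8]
finger_gap: 46.3
```

```bash
python3 -c "
from st import *
delta([480,282.5,4],-0.28)
for n in('side','top'):
    c=bot.capture(n);np.savez('g_%s.npz'%n,**c);u=proj(c,[490,280,130]).astype(int);x=max(u[0]-60,0);y=max(u[1]-60,0);print(n,x,y)
    cv2.imwrite('pics/g_%s.png'%n,cv2.resize(np.ascontiguousarray(c['pixels'][y:y+120,x:x+120,::-1]),None,fx=4,fy=4,interpolation=cv2.INTER_CUBIC))
"
```

```text
t 11.6 pos [477.6 281.7 142.2] yaw -0.2772 tilt [-0.002 -0.001 -1.   ] F [ 0.6  0.  -0.8] gap 46.3
twist 0.016 delta after twist (tool) [138.2  -2.1   1.4]
side 248 217
top 130 171
```

View pics/g_side.png

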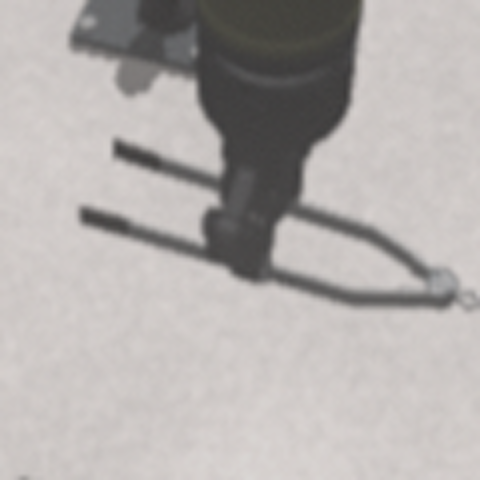

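View pics/g_top.png

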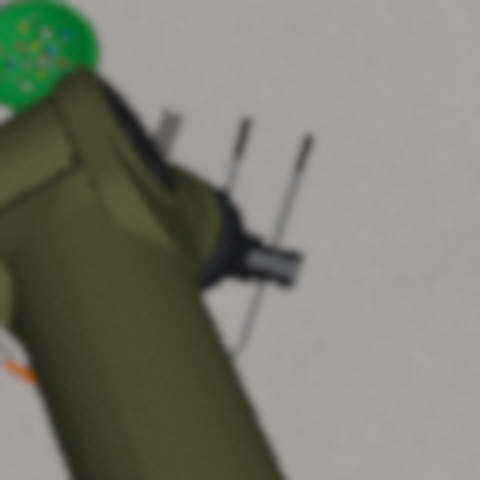

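Run:
```python
from st import *
T=dict(np.load('g_top.npz'));S=dict(np.load('g_side.npz'))
a=[ray(T,(x+.5)/4-.5+130,(y+.5)/4-.5+171,154) for x,y in((247,119),(309,137))]
b=[ray(S,(x+.5)/4-.5+248,(y+.5)/4-.5+217,154) for x,y in((80,207),(116,142))]
e=np.array([478,281.8]);yaw=-.2795
for p in a+b:
    d=p[:2]-e;print(p.round(1),"ahead",d@[np.cos(yaw),np.sin(yaw)],"lat",d@[-np.sin(yaw),np.cos(yaw)])
for c,n in((T,'t'),(S,'s')):
    C=cloud(c);d=C[...,:2]-e;f=d@[np.cos(yaw),np.sin(yaw)];l=d@[-np.sin(yaw),np.cos(yaw)]
    m=(f>25)&(f<110)&(abs(l)<40)&(C[...,2]>110)&(C[...,2]<175)
    print(n,m.sum(),"f max",f[m].max(),"z pct",np.percentile(C[...,2][m],[5,50,95]).round(1))
    for s in(1,-1):
        k=m&(l*s>5);p=np.polyfit(f[k],l[k],1);print(s,k.sum(),"l@82",np.polyval(p,82),"slope",p[0],"zslope",np.polyfit(f[k],C[...,2][k],1))
```

```text
[576.6 276.1 154. ] ahead 96.35460364480397 lat 21.760472862866354
[563.3 231.2 154. ] ahead 95.97138365552605 lat -25.106353518351238
[578.9 279.1 154. ] ahead 97.744837261689 lat 25.235805785826603
[564.5 234.2 154. ] ahead 96.23596137286262 lat -21.857839316424894
t 110 f max 99.26917130366402 z pct [138.6 150.4 156.8]
1 47 l@82 23.603755411519664 slope 0.031191555488050304 zslope [1.80333674e-02 1.47808742e+02]
-1 63 l@82 -22.706762207418084 slope -0.00958033161332575 zslope [5.29996491e-04 1.49413777e+02]
s 293 f max 98.66342095764348 z pct [139.4 148.4 155.5]
1 158 l@82 24.274427769716777 slope 0.02210144429511836 zslope [5.55160079e-04 1.48063076e+02]
-1 135 l@82 -22.233017540690078 slope -0.022277583070586214 zslope [5.46429873e-03 1.47480970e+02]
```

The tongs are level, gripped centrally, and the jaws are 82 mm ahead (within 1 mm in both views). I'll move to the case, high first.

```bash
python3 -c "
from st import *
delta([479.2,32.4,110],-0.277)"
```

```text
t 11.7 pos [477.7 281.7 142.1] yaw -0.2772 tilt [-0.002 -0.001 -1.   ] F [ 0.8  0.6 -0.7] gap 46.3
twist -0.001 delta after twist (tool) [  32.1  -69.7 -239.4]
```

Request:
carry_out --steps '[[[0,-5,-15],0],[[0,-10,-30],0],[[0,-12,-40],0],[[0,-12,-40],0],[[0,-12,-40],0],[[0,-10,-35],0],[[8,-6,-25],0],[[12,-3,-14],0],[[12,0,0],0],[[0,0,0],0]]'

```text
t: 12.95
eef_pos: [479.1, 34.1, 109.8]
tool_rot: [-0.426, 0.565, 0.427, 0.563]
contact_force: [0.5, 0.9, -1.5]
finger_gap: 46.0
```

Request:
carry_out --steps '[[[0,0,0],0],[[0,0,0],0]]'

```text
t: 13.2
eef_pos: [480.7, 33.9, 111.7]
tool_rot: [-0.427, 0.564, 0.426, 0.564]
contact_force: [-0.6, 1.3, -0.9]
finger_gap: 45.9
```

```bash
python3 -c "
from st import *
delta([479.2,32.4,53],-0.277)
for n in('side','top'):
    c=bot.capture(n);np.savez('i_%s.npz'%n,**c);u=proj(c,[550,10,80]).astype(int);x=max(u[0]-40,0);y=max(u[1]-40,0);print(n,x,y)
    cv2.imwrite('pics/i_%s.png'%n,cv2.resize(np.ascontiguousarray(c['pixels'][y:y+80,x:x+80,::-1]),None,fx=7,fy=7,interpolation=cv2.INTER_CUBIC))
"
```

```text
t 13.2 pos [480.7  33.9 111.7] yaw -0.2758 tilt [ 0.001  0.    -1.   ] F [-0.6  1.3 -0.9] gap 45.9
twist 0.007 delta after twist (tool) [58.7  1.  -1.9]
side 252 162
top 244 173
```

View pics/i_side.png

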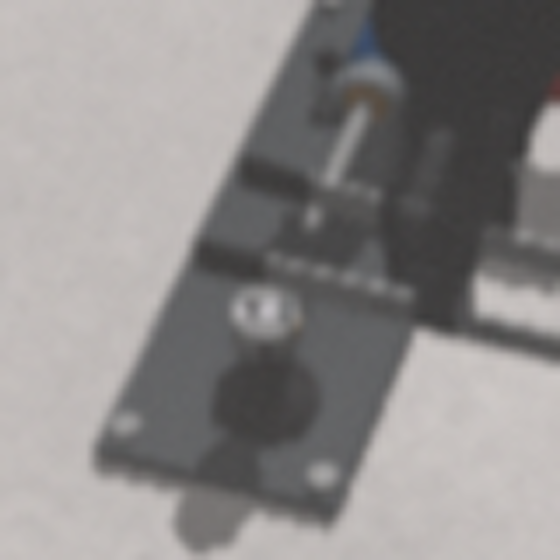

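View pics/i_top.png

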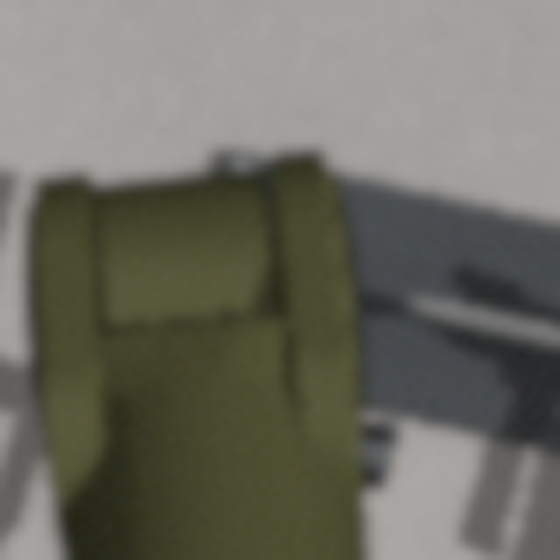

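Side view: the case top is at (264,312), the jaws at (230,255) and (275,172), all in the crop. I'll compute the relative offset in this one view.

Run:
```python
from st import *
S=dict(np.load('i_side.npz'));f=lambda x,y:((x+.5)/7-.5+252,(y+.5)/7-.5+162)
ca=ray(S,*f(265,311),64);print("case",ca)
e=np.array([480.5,33.9]);yaw=-.277;ax=np.array([np.cos(yaw),np.sin(yaw)]);nn=np.array([-ax[1],ax[0]])
for p in((199,243),(245,155)):
    q=ray(S,*f(*p),123.5)[:2]-e;print("tip",q@ax,q@nn)
C=cloud(S);d=C[...,:2]-e;F=d@ax;l=d@nn
for s in(1,-1):
    m=(F>35)&(F<110)&(l*s>5)&(l*s<40)&(C[...,2]>95)&(C[...,2]<140);p=np.polyfit(F[m],l[m],1);print(m.sum(),np.polyval(p,82),p[0],F[m].max(),np.percentile(C[...,2][m],[5,95]))
q=ca[:2]-e;print("case rel",q@ax,q@nn)
m=(C[...,2]>57)&(C[...,2]<72)&(np.hypot(C[...,0]-558,C[...,1]-10)<20);P=C[m];print("case cloud",m.sum(),P.mean(0),P.min(0),P.max(0));
top=P[P[:,2]>60.5];print(len(top),top.mean(0))
```

```text
case [558.10098358  10.5760619   64.        ]
tip 96.4203461183264 25.71524131781393
tip 97.6100034818635 -24.180772599503566
108 24.59158035944222 0.026804397511708693 97.28277946732175 [109.77955984 125.51732906]
96 -22.37240855703188 -0.021602855294110993 99.2618680133211 [109.93501732 124.24526522]
case rel 81.0212743413675 -1.2131963232492435
case cloud 72 [557.87165135  12.61878843  63.20332648] [545.1428068   -3.17987417  57.42965607] [570.73933301  26.21346556  67.63256492]
59 [557.95445578  11.2887186   64.05830422]
```

Request:
carry_out --steps '[[[10,1,-2],0],[[15,0,0],0],[[10,0,0],0],[[0,0,0],0],[[0,0,0],0]]'

```text
t: 13.92
eef_pos: [479.0, 31.5, 76.4]
tool_rot: [-0.426, 0.564, 0.426, 0.564]
contact_force: [0.2, 0.1, -0.5]
finger_gap: 45.9
```

```bash
cat > look.py <<'E'
from st import *
import sys
k=sys.argv[1]
delta([479.2,32.4,53],-0.277)
c=bot.capture('side');np.savez(f'{k}.npz',**c);x,y=252,162
cv2.imwrite(f'pics/{k}.png',cv2.resize(np.ascontiguousarray(c['pixels'][y:y+80,x:x+80,::-1]),None,fx=7,fy=7,interpolation=cv2.INTER_CUBIC))
E
python3 look.py j1
```

```text
t 13.925 pos [479.   31.5  76.4] yaw -0.2773 tilt [ 0. -0. -1.] F [ 0.2  0.1 -0.5] gap 45.9
twist -0.002 delta after twist (tool) [23.4  0.   1. ]
```

View pics/j1.png

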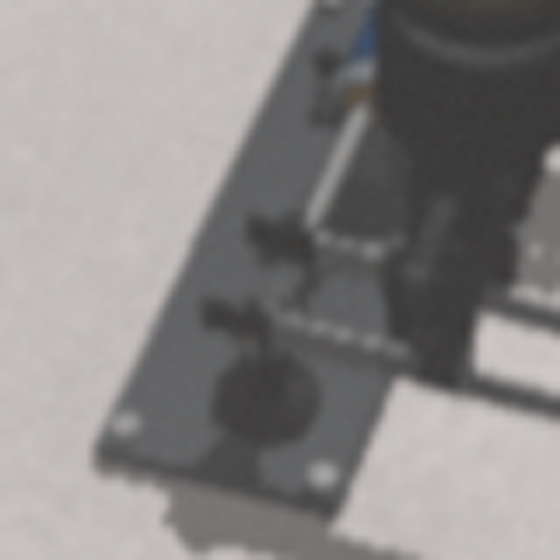

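The near jaw at (235,315) now hides the case, as expected from this angle. The far jaw at (280,235) is short of the nozzle tip. I'll continue gently.

Request:
carry_out --steps '[[[6,0,0],0],[[6,0,0],0],[[6,0,0],0],[[5.5,0,0],0],[[0,0,0],0],[[0,0,0],0]]'

```text
t: 14.72
eef_pos: [478.9, 31.5, 52.9]
tool_rot: [-0.426, 0.564, 0.426, 0.564]
contact_force: [-0.2, -0.6, -0.9]
finger_gap: 45.6
```

```bash
python3 look.py j2
python3 - <<'E'
from st import *
S=dict(np.load('j2.npz'))
e=bot.get_state()["eef_pos"][:2];yaw=-.277;ax=np.array([np.cos(yaw),np.sin(yaw)]);nn=np.array([-ax[1],ax[0]])
C=cloud(S);d=C[...,:2]-e;F=d@ax;l=d@nn
for s in(1,-1):
    m=(F>35)&(F<110)&(l*s>18)&(l*s<34)&(C[...,2]>40)&(C[...,2]<85);print(s,m.sum(),np.percentile(C[...,2][m],[5,50,95]))
E
```

```text
t 14.725 pos [478.9  31.5  52.9] yaw -0.2773 tilt [ 0.  0. -1.] F [-0.2 -0.6 -0.9] gap 45.6
twist -0.002 delta after twist (tool) [-0.1 -0.1  1. ]
1 96 [50.28283262 59.73003114 66.23520796]
-1 86 [51.35895026 60.02427876 66.21424516]
```

View pics/j2.png

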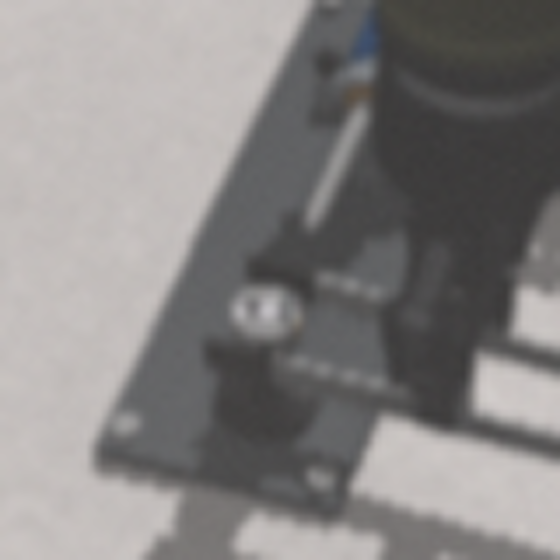

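The case at (265,312) sits between the jaws, which are at (240,352) and (285,270). I'll close in two stages.

Request:
carry_out --steps '[[[0,0,0],0],[[0,0,0],0],[[0,0,0],0]]' --grip 40 --force 60

```text
t: 15.15
eef_pos: [478.9, 31.5, 52.9]
tool_rot: [-0.426, 0.564, 0.426, 0.564]
contact_force: [0.3, -0.2, -1.0]
finger_gap: 40.0
```

```bash
python3 look.py j3
```

```text
t 15.15 pos [478.9  31.5  52.9] yaw -0.2773 tilt [ 0.  0. -1.] F [ 0.3 -0.2 -1. ] gap 40.0
twist -0.002 delta after twist (tool) [-0.1 -0.1  1. ]
```

View pics/j3.png

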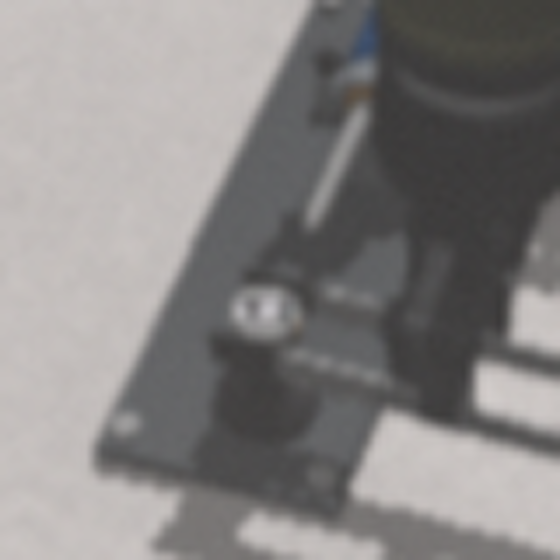

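Request:
carry_out --steps '[[[0,0,0],0],[[0,0,0],0],[[0,0,0],0],[[0,0,0],0]]' --grip 35 --force 60

```text
t: 15.7
eef_pos: [478.8, 31.5, 52.8]
tool_rot: [-0.426, 0.564, 0.426, 0.564]
contact_force: [-0.2, 0.4, -0.2]
finger_gap: 35.8
```

Request:
carry_out --steps '[[[0,0,0],0],[[-3,0,0],0],[[-4,0,0],0],[[-5,0,0],0],[[-8,0,0],0],[[-8,0,0],0],[[0,0,0],0]]'

```text
t: 16.58
eef_pos: [479.5, 31.6, 81.8]
tool_rot: [-0.426, 0.564, 0.426, 0.565]
contact_force: [-0.5, -0.8, -2.2]
finger_gap: 35.9
```

```bash
python3 look.py j4
```

```text
t 16.575 pos [479.5  31.6  81.8] yaw -0.2772 tilt [ 0.002  0.001 -1.   ] F [-0.5 -0.8 -2.2] gap 35.9
twist -0.001 delta after twist (tool) [28.8  0.5  0.7]
```

View pics/j4.png

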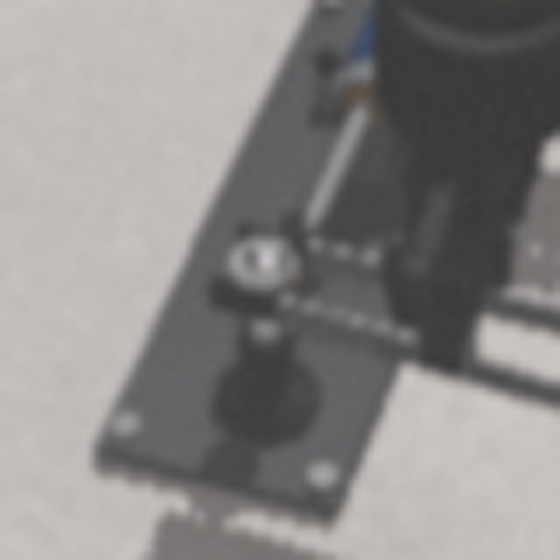

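The case, at (263,262), is off the stud at (265,330) and held between the jaws. I'll lift to about 100 mm.

Request:
carry_out --steps '[[[-8,0,0],0],[[-12,0,0],0],[[-14,0,0],0],[[-14,0,0],0],[[-12,0,0],0],[[-8,0,0],0],[[-4,0,0],0],[[0,0,0],0],[[0,0,0],0],[[0,0,0],0]]'

```text
t: 17.88
eef_pos: [478.5, 31.4, 152.4]
tool_rot: [-0.426, 0.565, 0.426, 0.564]
contact_force: [-0.4, -0.1, -1.1]
finger_gap: 36.0
```

```bash
python3 look.py j5
python3 - <<'E'
from st import *
S=dict(np.load('j5.npz'));C=cloud(S)
m=(C[...,2]>135)&(C[...,2]<180)&(np.hypot(C[...,0]-558,C[...,1]-9)<11);print(m.sum(),C[m].mean(0),np.percentile(C[m][:,2],[5,50,95]))
T=bot.capture('top');cv2.imwrite('pics/k_top.png',T["pixels"][:,:,::-1])
E
```

```text
t 17.875 pos [478.5  31.4 152.4] yaw -0.2772 tilt [-0.001 -0.    -1.   ] F [-0.4 -0.1 -1.1] gap 36.0
twist -0.001 delta after twist (tool) [99.4 -0.4  1.1]
39 [557.73199798   9.15888042 163.26463384] [160.57327687 163.33785998 166.03869615]
```

View pics/j5.png

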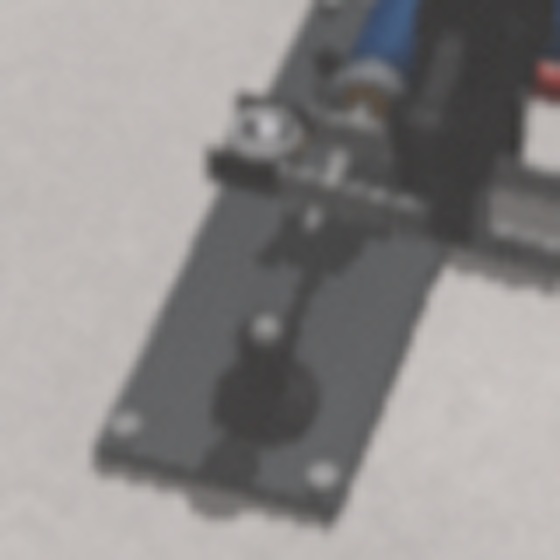

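View pics/k_top.png

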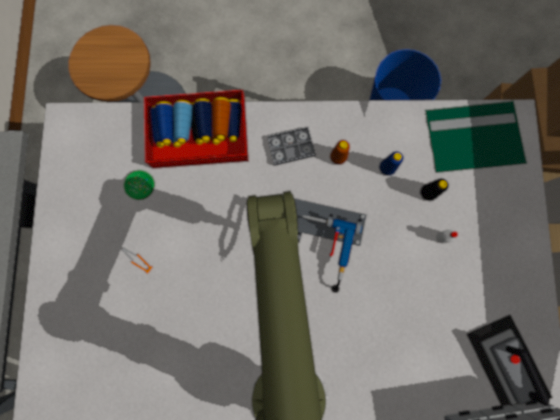

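The side crop shows the case at (265,128) in the jaws, top at about 163 mm, so its rim is about 100 mm above the shoulder. The stud at (265,328) is bare. In the top view the trigger is at rest at (334,243) and the other things haven't moved.

```bash
python3 -c "
from station import bot
print(bot.get_state()['joint_velocities'].round(3));print(bot.hand_in())"
```

```text
[ 0.002 -0.001  0.    -0.001 -0.003 -0.001 -0.   ]
the job is handed in; nothing more can be done
None
```

The job is handed in, at about 18 s of the 58 s allowed.

- **Air gun:** I squeezed the trigger for about a second, let it go, and saw it back at rest in the pictures. At 40 N the finger gap was 43.4 mm and the trigger looked drawn up to the grip. At 60 N the gap was 42.2 mm, just past the 43 mm expected for fully home. That the trigger reached its stop rests on those gap readings; its angle was not measured directly.
- **Tongs and case:** I gripped the tongs at their balance point, closed the jaws on the case and lifted it straight off the stud.
- **Last checks:** The top of the case is at about z 163 mm, so its rim is about 100 mm above the post's shoulder. The grip is steady at 36.0 mm and the arm is still. The stud is bare, and the other bench items look unmoved in the final top view. The fingers stayed on the tongs, about 80 mm from the case.

No check failed. Position estimates of the case and jaws differed by 1–2 mm between views, within the calibration.

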